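Close up the button chest

ROBOT

A 6-joint arm with a two-finger parallel gripper is mounted at the origin on the work surface. World frame = base frame: x ahead of the robot, y to its left, z up, the work surface at z = 0. Lengths are in m, angles in rad, forces in N, time in s.
With the tool pointing down it reaches from about 0.3 to 0.875 m from the base axis. Payload 6.4 kg.
Tool frame: the origin (TCP) lies midway between the tips of the shut fingers; the grasp point (between the pads) lies 19 mm behind it; z points along the fingers, y is the line along which they close (so a half turn about z gives the same grasp; the last joint's range is limited). The gripper opens to 85 mm and grips with 20 to 120 N. Pads are 22 mm wide; open, the fingers measure 114 mm over their backs; the gripper's body (76 mm by 85 mm) begins 54 mm behind the grasp point. The pads swing forward as they close: fully open they stand 13 mm farther back than shut.
Start: joints at [1.106, 0.181, 1.607, -0, 1.354, -0.206], TCP at [0.147, 0.556, 0.231] pointing down, gripper open.
Joint ranges: [-2.99, 2.99], [-0.89, 2.07], [0.3, 2.58], [-1.14, 4.28], [0, 2.63], [-3.12, 3.12]. Speed limits (rad/s): [2.57, 2.57, 3.01, 3.14, 3.14, 3.14].

INTERFACE

Orientations are given as a unit quaternion [w, x, y, z].
In Python, from bench import sensors, vision, ctrl gives the robot as it stands.
- The arm moves only by the tool carry_out, never from a script. Its argument "deltas" is text: rows parted by semicolons, each of 7 numbers parted by spaces: the shift along the tool's x, y, z in mm, then the turn, a rotation vector about the tool's x, y, z in rad, then the closure, from 0 (fully open) to 1 (shut). In form: tx ty tz ax ay az claw; .... A call has 1 to 12 rows; each row is the pose to reach, as a shift and turn from the pose commanded when the call began, along the tool's axes at that moment; what a row does not reach only later rows make up. A row lasts 1/8 s, in which the tool goes at most 62.5 mm and 10.7 degrees, less where a joint would pass 70% of its speed; a pose out of reach is approached as far as the arm can. A call with a gripper value outside its range is refused whole. The fingers move at their own pace and stop on an object; the grip force is fixed at half the most. Time passes only in rows, so rows that repeat a pose let the fingers close. It gives the time, the measured TCP pose, the force, the opening and the grip force at its end, in the units of the state.
- sensors.get_obs(): the state, without advancing time (a new reading comes with each control period).
- vision.camera(name): name is "scene" or "side" or "wrist"; returns the picture (384x512x3 uint8, blue, green, red); there is no depth.
- vision.camera_model(name): a dict with "K" (3x3 intrinsics, pixels), "extrinsics" (4x4, takes a point from world to camera coordinates); the wrist camera has in their place "hand_eye" (4x4, takes a point from camera to tool coordinates, whose origin is the TCP and whose axes are the flange's). Camera axes: x right, y down, z forward; pixel columns grow to the right and rows downward; lengths in m; the calibration is good to about 2 mm. The wrist camera is an equidistant fisheye: a pixel r from the principal point sees the ray r / f radians off the axis. A picture is of the moment at which its call begins: read the wrist's pose just before it. camera_model takes no time and is no camera call.
- ctrl.hand_in(): hands the job in; it is judged then, once.
The state is a dict: "time_s": time; "q": joint angles; "dq": joint speeds; "joint_efforts": joint torques, N m; "eef_pos": TCP position; "eef_rot": TCP orientation; "wrist_force": force on the tool from outside, world axes, zero at the start; "torque": the same for the moment, N m; "opening": opening from 0.0 (shut) to 1.0 (fully open); "grasp_force": force on a finger pad.
Only numpy, scipy, OpenCV 4.12 (cv2) and the standard library are available. Lean on these libraries where they do the work, as an engineer would, in place of code of your own. Each camera call takes 0.05 s, during which the arm holds its last target. There are 200 camera calls.

TASK

Close up the small wooden button chest on the counter: push its two open drawers fully home and push its raised lid over and down until it lies shut. Do it gently with the fingertips or the outside of the fingers only - push, without gripping a drawer front or the lid and without slamming them - and leave the jar, the reels and the carton round about standing where they are.

Things in the scene. Friction and masses are not known exactly. Their poses are not given: they have to be found in the camera images.
- chest: Fixed pine chest, 210 deep (its x) x 300 wide (its y) mm, rim 98 mm above the counter (108 with the lid shut). Origin: centre of its underside, on the counter. Its own -x is the front, where the drawers are (roughly towards world -y); +y is the left of someone facing the front; +x the back, where the lid is hinged. In the tray under the lid lie thread reels and button cards, all below the rim.
- left_drawer (a joint): How far the left drawer (chest's +y side) is pulled out, m: 0 = fully home, grows towards the chest's -x, up to 0.09. It slides with about 2 N of friction and stays where it is left; hard stop at 0, where the front board, overlapping the opening, still stands 8 mm proud of the chest's body.
- right_drawer (a joint): The same for the right drawer (at the chest's -y side).
- left_drawer_front (a point): Point on the outer face of the left drawer's front, midway across, 44 mm above the counter; moves with it. The front is a flat upright board, 138 mm wide, from 10 to 58 mm above the counter, its face 113 mm before the chest's origin when home, its centre 72 mm left of the chest's middle. Its steel pull lies flush in it. Behind the face the front is 14 mm thick, then comes the open drawer box.
- right_drawer_front (a point): The same point on the right drawer's front board (centre 72 mm right of the chest's middle).
- lid (a joint): Angle of the lid, rad: 0 = lying flat on the chest, shut; grows as it opens upward about the hinge along the chest's back rim; upright at 1.57. Stiff friction hinges: it stays at any angle, and takes about 1 to 4 N near its free edge to push down (no spring). Stops hard at 0.
- lid_hinge (a point): Middle of the hinge line, on the chest's back rim: 105 mm behind the chest's origin, 98 mm above the counter. The line runs along the chest's y.
- lid_edge (a point): Middle of the lid's free edge, at its outer face (on top when shut); moves with the lid. The lid is a flat wooden board 220 x 310 x 10 mm, its inner face on the hinge line, its free edge 218 mm from that line. When raised, its outer face looks to the back of the chest; its inner face, lined with pale card, looks to the front and need not be touched.
- button_jar: Glass jar of buttons with a screw lid, 66 mm across, 84 mm high, loose; origin under its centre. Leave alone.
- white_reel: Empty white plastic ribbon reel standing on end, 68 mm across its foot, 90 mm high, loose; origin under its centre. Leave alone.
- black_reel: The same reel in black plastic. Leave alone.
- carton: White paper carton of buttons, 100 x 70 x 45 mm, loose, behind the chest; origin under its centre. Leave alone.

How it is judged:
By the outcome, as a careful person would: the job done as asked, in the order asked, and still so for the second after the job is handed in, with the robot touching nothing.
It also fails if it takes over 64 s, if anything falls off the work surface, if the arm or the gripper's body presses on something with over 40 N, if the wrist force passes 120 N, or if a joint passes its speed limit or range.

## Working session

There is one attempt and no reset: what is moved stays moved. The work goes in short steps, Python scripts to look and compute and a tool call to move; the robot and the scene stay as the last step left them, time stands still between calls to the robot, and variables do not carry over. Pictures are saved under pics/ and viewed, at most 10 in all, crops included, and the job is handed in when it is done.

Besides the shell and the picture viewer there is one more tool, called after ">>>" as name(argument=value, ...) on one line, values as JSON. carry_out: Moves the arm, as the interface text tells. Its arguments: {"type":"object","properties":{"deltas":{"type":"string"}},"required":["deltas"]}

```bash
mkdir -p pics
python3 - <<'E'
from bench import sensors, vision, ctrl
import cv2, numpy as np
o=sensors.get_obs(); print(o)
for n in("scene","side"):
    cv2.imwrite(f"pics/{n}0.png",cv2.resize(vision.camera(n),(800,600),interpolation=cv2.INTER_CUBIC)); m=vision.camera_model(n); print(n,m)
E
```

```text
{'time_s': 0.0, 'q': array([ 1.10568877e+00,  1.81548110e-01,  1.60800516e+00,  2.41328482e-05,
        1.35378349e+00, -2.06302007e-01]), 'dq': array([-3.82217670e-04, -7.94750494e-04,  8.35264777e-05, -1.04250785e-03,
        2.96456114e-05,  1.45557788e-03]), 'joint_efforts': array([ 1.04730592e-03, -4.44869578e+01, -3.51340091e+01, -1.91895870e-04,
        9.20004066e-03, -1.37005432e-05]), 'eef_pos': array([0.1468845 , 0.55535886, 0.23038155]), 'eef_rot': array([-2.98407987e-04,  1.29044470e-01,  9.91638424e-01, -8.19492414e-04]), 'wrist_force': array([ 0.2672133 , -0.29402447,  0.3667825 ]), 'torque': array([-0.04917488, -0.01611998,  0.00957035]), 'grasp_force': 0.0, 'opening': 1.0051573320135154}
scene {'K': array([[403.89822347,   0.        , 253.39680977],
       [  0.        , 403.89822347, 194.12620285],
       [  0.        ,   0.        ,   1.        ]]), 'extrinsics': array([[-0.39727118,  0.91768664, -0.00517959,  0.15419355],
       [ 0.75870052,  0.32525955, -0.56442869, -0.41170021],
       [-0.51628396, -0.22816101, -0.82546558,  1.39704449],
       [ 0.        ,  0.        ,  0.        ,  1.        ]])}
side {'K': array([[365.93833479,   0.        , 254.32981527],
       [  0.        , 365.93833479, 197.12451158],
       [  0.        ,   0.        ,   1.        ]]), 'extrinsics': array([[-0.42206643, -0.90655912,  0.00323788,  0.31557459],
       [-0.74110254,  0.3429734 , -0.57717958,  0.45691137],
       [ 0.52213691, -0.24600773, -0.81661083,  0.63928393],
       [ 0.        ,  0.        ,  0.        ,  1.        ]])}
```

View pics/scene0.png

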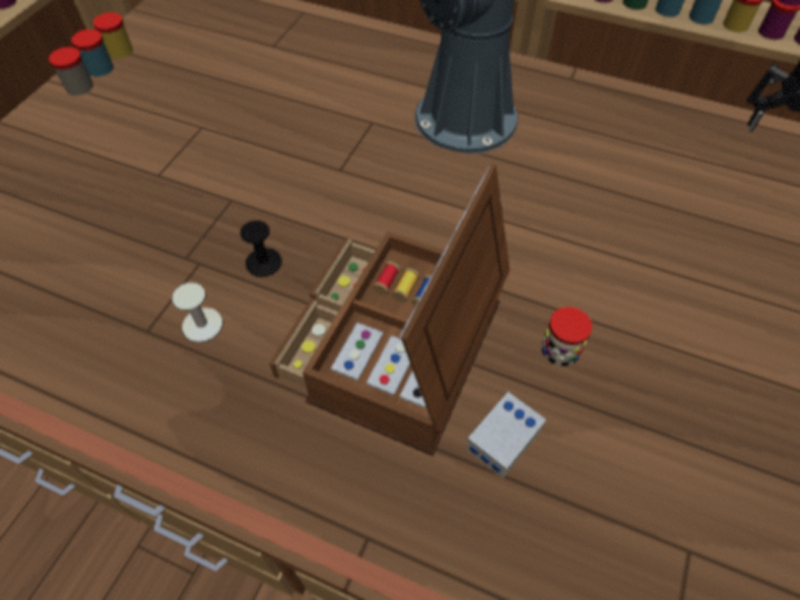

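View pics/side0.png

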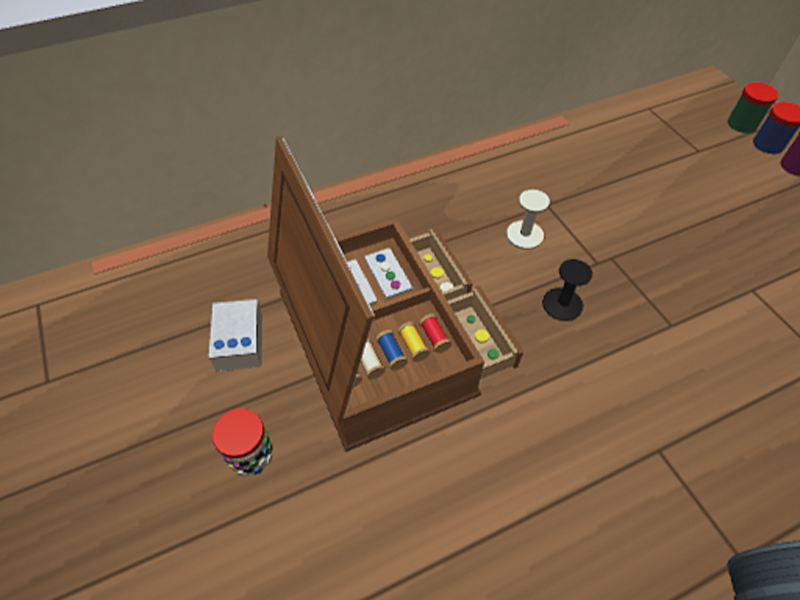

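Run:
```python
import cv2
from bench import vision
for n,(x,y) in(("scene",(165,100)),("side",(165,80))):
    im=vision.camera(n)[y:y+200,x:x+190]
    im=cv2.resize(im,None,fx=3,fy=3,interpolation=cv2.INTER_CUBIC)
    for k in range(0,200,20):
        cv2.putText(im,str(y+k),(0,3*k+4),0,.35,(255,255,255),1)
        cv2.line(im,(22,3*k),(28,3*k),(255,255,255),1)
    for k in range(20,190,20):
        cv2.putText(im,str(x+k),(3*k-10,10),0,.35,(255,255,255),1); cv2.line(im,(3*k,12),(3*k,18),(255,255,255),1)
    cv2.imwrite(f"pics/{n}1.png",im)
```

```text
(no output)
```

View pics/scene1.png

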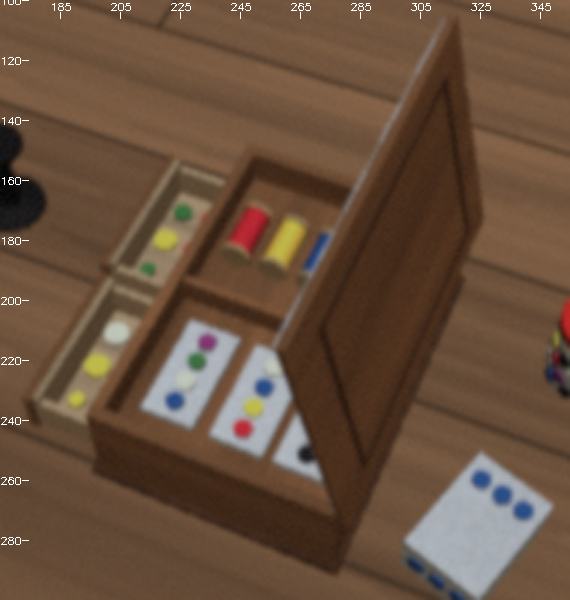

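View pics/side1.png

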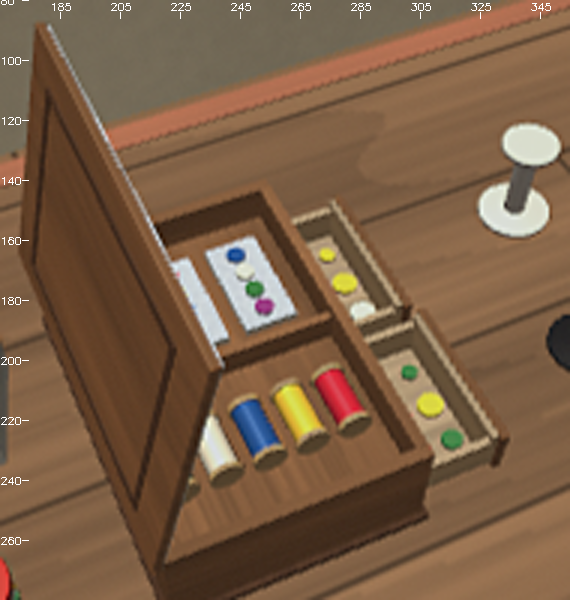

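```bash
cat > h.py <<'E'
import numpy as np
from scipy.optimize import least_squares
from bench import vision
M={n:vision.camera_model(n) for n in("scene","side")}
def proj(n,P):
    m=M[n]; c=m["extrinsics"][:3,:3]@P+m["extrinsics"][:3,3]; p=m["K"]@c; return p[:2]/p[2]
def W(s,p):
    c,q=np.cos(s[2]),np.sin(s[2]); return np.array([s[0]+c*p[0]-q*p[1],s[1]+q*p[0]+c*p[1],p[2]])
def lid(t,r,y,h=.01): return np.array([.105-r*np.cos(t)+h*np.sin(t),y,.098+r*np.sin(t)+h*np.cos(t)])
E
python3 - <<'E'
from h import *
O={"scene":(165,100),"side":(165,80)}
obs={"scene":dict(fr=(91,416),fl=(253,150),leR=(285,352),leL=(455,18),lhL=(483,218),dLl=(175,160),dLr=(105,268),dRr=(27,403)),
"side":dict(fl=(430,458),fr=(265,190),leR=(40,25),leL=(216,372),lhR=(20,255),dLl=(507,438),dLr=(422,308),dRr=(337,200),dRl=(410,308))}
def pt(s,k):
    t,a,b=s[3:]
    return W(s,np.array({"fr":lambda:(-.105,-.15,.098),"fl":lambda:(-.105,.15,.098),"leR":lambda:lid(t,.218,-.155),"leL":lambda:lid(t,.218,.155),
    "lhL":lambda:lid(t,-.002,.155),"lhR":lambda:lid(t,-.002,-.155),"dLl":lambda:(-.113-a,.141,.058),"dLr":lambda:(-.113-a,.003,.058),
    "dRr":lambda:(-.113-b,-.141,.058),"dRl":lambda:(-.113-b,-.003,.058)}[k]()))
def res(s): return np.concatenate([proj(n,pt(s,k))-(np.array(O[n])+np.array(uv)/3) for n in obs for k,uv in obs[n].items()])
r=least_squares(res,[.4,.5,1.57,1.8,.05,.05],loss="soft_l1")
print(r.x.round(4)); 
i=0; R=res(r.x).reshape(-1,2)
for n in obs:
    for k in obs[n]: print(n,k,R[i].round(1)); i+=1
for nm,z,a,b in(("jar",.084,(570,325),(239,431)),("carton",.045,(508,428),(235,328)),("white",.09,(188,295),(534,200)),("black",.09,(256,230),(575,272))):
    f=lambda p:np.r_[proj("scene",np.r_[p,z])-np.array(a)*.64,proj("side",np.r_[p,z])-np.array(b)*.64]
    q=least_squares(f,[.4,.5]); print(nm,q.x.round(3),q.fun.round(1))
E
```

```text
[0.5955 0.1154 1.5567 1.3016 0.0683 0.0611]
scene fr [-0.2 -1. ]
scene fl [-0.1 -2.8]
scene leR [-0.9 -1.6]
scene leL [ 0.2 -2.4]
scene lhL [ 2.2 -0.5]
scene dLl [-0.1 -2.9]
scene dLr [-0.3 -2.2]
scene dRr [ 0.  -2.1]
side fl [ 0.4 -0.4]
side fr [-1.2 -3.6]
side leR [-0.8 -1.1]
side leL [-0.3 -0.3]
side lhR [-2.6 -0.2]
side dLl [-0.3  0. ]
side dLr [-0.8 -0.1]
side dRr [-0.5 -1.8]
side dRl [-0.5 -0.9]
jar [0.497 0.346] [ 0.1 -1.4 -0.7 -0.8]
carton [0.685 0.309] [-0.3 -0.9 -0.9 -0.6]
white [ 0.691 -0.233] [ 0.3 -0.1  0.1 -0.6]
black [ 0.529 -0.203] [ 0.1 -0.1  0.  -0.1]
```

Run:
```python
from h import *
O={"scene":(165,100),"side":(165,80)}
obs={"scene":dict(fr=(91,416),fl=(253,150),leR=(285,352),leL=(455,18),lhL=(483,218),dLl=(175,160),dLr=(105,268),dRr=(27,403)),
"side":dict(fl=(430,458),fr=(265,190),leR=(40,25),leL=(216,372),lhR=(20,255),dLl=(507,438),dLr=(422,308),dRr=(337,200),dRl=(410,308))}
def pt(s,k):
    t,a,b,w,hx=s[3:]
    return W(s,np.array({"fr":lambda:(-hx,-w,.098),"fl":lambda:(-hx,w,.098),"leR":lambda:lid(t,.218,-.155),"leL":lambda:lid(t,.218,.155),
    "lhL":lambda:lid(t,-.002,.155),"lhR":lambda:lid(t,-.002,-.155),"dLl":lambda:(-.113-a,.141,.058),"dLr":lambda:(-.113-a,.003,.058),
    "dRr":lambda:(-.113-b,-.141,.058),"dRl":lambda:(-.113-b,-.003,.058)}[k]()))
for drop in((),("lhL","lhR"),("lhL","lhR","fl","fr")):
  def res(s): return np.concatenate([proj(n,pt(s,k))-(np.array(O[n])+np.array(uv)/3) for n in obs for k,uv in obs[n].items() if k not in drop]+[100*(s[6:]-[.15,.105])])
  r=least_squares(res,[.6,.1,1.57,1.4,.05,.05,.15,.105])
  print(r.x.round(4)); 
R=res(r.x)[:-2].reshape(-1,2);print(R.round(1).tolist())
```

```text
[0.5959 0.1116 1.5572 1.3208 0.0639 0.0567 0.1474 0.1   ]
[0.5963 0.1277 1.5571 1.2434 0.0801 0.0729 0.1474 0.1159]
[0.5966 0.1304 1.5584 1.2308 0.0826 0.0757 0.15   0.105 ]
[[-1.0, -0.0], [-0.2, -0.8], [-0.1, -2.6], [-0.3, -1.7], [0.0, -1.6], [-0.8, 0.3], [-0.3, 0.6], [-0.8, -0.4], [-1.3, -0.3], [-0.9, -2.0], [-0.9, -1.2]]
```

Run:
```python
from h import *
O={"scene":(165,100),"side":(165,80)}
for n,uv,z in(("scene",(98,472),0),("scene",(335,573),0),("side",(427,517),0),("scene",(91,416),.098),("scene",(253,150),.098),("side",(430,458),.098),("side",(265,190),.098),("scene",(463,278),0),("side",(165,600),0)):
    t=np.array(O[n])+np.array(uv)/3
    print(n,uv,z,least_squares(lambda p:proj(n,np.r_[p,z])-t,[.6,.1]).x.round(3))
```

```text
scene (98, 472) 0 [0.749 0.004]
scene (335, 573) 0 [0.752 0.218]
side (427, 517) 0 [0.441 0.004]
scene (91, 416) 0.098 [0.746 0.01 ]
scene (253, 150) 0.098 [0.453 0.017]
side (430, 458) 0.098 [0.443 0.014]
side (265, 190) 0.098 [0.731 0.011]
scene (463, 278) 0 [0.442 0.222]
side (165, 600) 0 [0.464 0.218]
```

>>> carry_out(deltas="-36 -35 0 0 0 -0.12 1; -72 -70 0 0 0 -0.245 1; -108 -105 0 0 0 -0.245 1; -145 -140 0 0 0 -0.245 1; -182 -176 0 0 0 -0.245 1; -218 -212 0 0 0 -0.245 1; -255 -248 0 0 0 -0.245 1; -277 -298 0 0 0 -0.245 1; -299 -348 0 0 0 -0.245 1; -321 -398 0 0 0 -0.245 1; -342 -449 0 0 0 -0.245 1; -363 -499 0 0 0 -0.245 1")

```text
time_s: 1.7
eef_pos: [0.3703, -0.0212, 0.2315]
eef_rot: [0.001, 0.007, 1.0, -0.0]
wrist_force: [1.1, -1.0, 1.5]
opening: 0.003
grasp_force: 0.0
```

>>> carry_out(deltas="-30 -17 0 0 0 0 1; -70 -38 0 0 0 0 1; -112 -60 0 0 0 0 1; -153 -82 0 0 0 0 1; -153 -82 45 0 0 0 1; -153 -82 95 0 0 0 1; -153 -82 140 0 0 0 1; -153 -82 170 0 0 0 1; -153 -82 190 0 0 0 1; -153 -82 195 0 0 0 1; -153 -82 195 0 0 0 1")

```text
time_s: 3.08
eef_pos: [0.5223, -0.1036, 0.0365]
eef_rot: [-0.0, 0.007, 1.0, 0.0]
wrist_force: [-0.2, -0.6, 0.6]
opening: -0.001
grasp_force: 0.0
```

Run:
```python
import cv2
from bench import vision,sensors
o=sensors.get_obs();print(o["eef_pos"],o["wrist_force"])
im=vision.camera("side")[120:320,230:430]
cv2.imwrite("pics/side2.png",cv2.resize(im,(600,600),interpolation=cv2.INTER_CUBIC))
```

```text
[ 0.52233321 -0.10356647  0.03649188] [-0.20154195 -0.62409888  0.63634027]
```

View pics/side2.png

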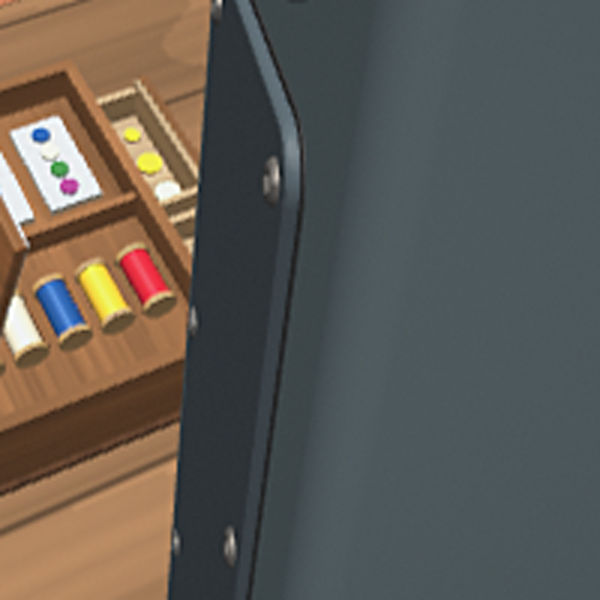

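>>> carry_out(deltas="0 8 0 0 0 0 1; 0 15 0 0 0 0 1; 0 20 0 0 0 0 1; 0 25 0 0 0 0 1; 0 30 0 0 0 0 1; 0 36 0 0 0 0 1; 0 42 0 0 0 0 1; 0 48 0 0 0 0 1; 0 54 0 0 0 0 1; 0 60 0 0 0 0 1; 0 65 0 0 0 0 1; 0 70 0 0 0 0 1")

```text
time_s: 4.62
eef_pos: [0.5235, -0.0354, 0.0367]
eef_rot: [0.0, 0.006, 1.0, -0.002]
wrist_force: [-4.1, -25.7, 5.3]
opening: -0.001
grasp_force: 1.0
```

>>> carry_out(deltas="0 0 0 0 0 0 1; 0 0 0 0 0 0 1")

```text
time_s: 4.88
eef_pos: [0.5237, -0.0351, 0.0371]
eef_rot: [0.0, 0.007, 1.0, -0.001]
wrist_force: [-1.5, -9.7, 7.2]
opening: -0.006
grasp_force: 1.0
```

Run:
```python
import cv2
from bench import vision,sensors
o=sensors.get_obs();print(o["eef_pos"],o["wrist_force"],o["torque"])
im=vision.camera("scene")[110:310,150:350]
cv2.imwrite("pics/scene3.png",cv2.resize(im,(600,600),interpolation=cv2.INTER_CUBIC))
```

```text
[ 0.52371504 -0.03506008  0.03711951] [-1.48794564 -9.73104334  7.18813393] [-0.92971849  0.1378232  -0.04085245]
```

View pics/scene3.png

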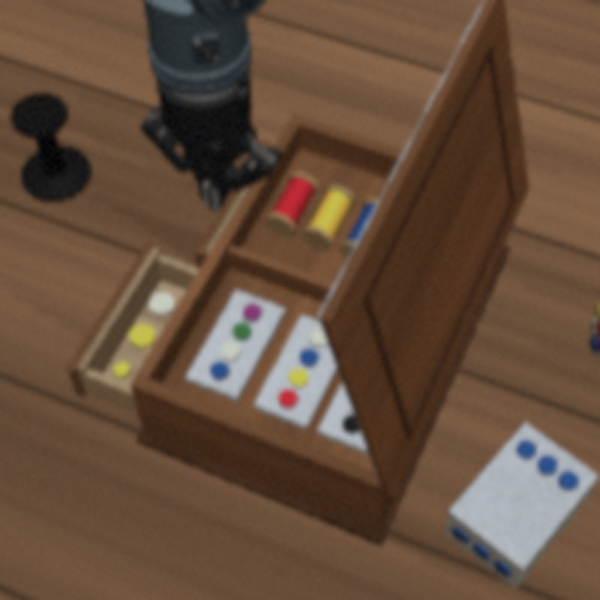

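>>> carry_out(deltas="0 -10 0 0 0 0 1; 0 -25 0 0 0 0 1; 0 -40 0 0 0 0 1; 0 -40 0 0 0 0 1")

```text
time_s: 5.42
eef_pos: [0.5225, -0.0748, 0.0361]
eef_rot: [-0.0, 0.008, 1.0, 0.0]
wrist_force: [-0.1, 0.4, -0.7]
opening: 0.001
grasp_force: 0.0
```

Run:
```python
from bench import vision,sensors
o=sensors.get_obs();print(o["eef_pos"],o["wrist_force"],o["q"].round(3))
```

```text
[ 0.52253898 -0.07478882  0.03613044] [-0.11109413  0.40066202 -0.70983835] [-0.367  0.344  1.853  0.     0.945 -1.922]
```

>>> carry_out(deltas="0 0 0 0 0 0.18 1; 0 0 0 0 0 0.36 1; 0 0 0 0 0 0.54 1; 0 0 0 0 0 0.72 1; 0 0 0 0 0 0.9 1; 0 0 0 0 0 1.08 1; 0 0 0 0 0 1.26 1; 0 0 0 0 0 1.44 1; 0 0 0 0 0 1.57 1; 0 0 0 0 0 1.57 1")

```text
time_s: 6.68
eef_pos: [0.5225, -0.0733, 0.0362]
eef_rot: [-0.0, 0.711, 0.703, -0.0]
wrist_force: [-0.7, -0.6, -0.2]
opening: 0.001
grasp_force: 0.0
```

>>> carry_out(deltas="0 0 0 0 0.18 0 1; 0 0 0 0 0.35 0 1; 0 0 0 0 0.35 0 1; 0 0 0 0 0.35 0 1")

```text
time_s: 7.18
eef_pos: [0.5222, -0.0733, 0.036]
eef_rot: [-0.122, 0.701, 0.692, 0.123]
wrist_force: [-0.4, 1.1, 0.1]
opening: -0.003
grasp_force: 0.0
```

>>> carry_out(deltas="14 0 5 0 0 0 1; 28 0 10 0 0 0 1; 36 0 13 0 0 0 1; 39 0 14 0 0 0 1; 42 0 15 0 0 0 1; 45 0 16 0 0 0 1; 48 0 17.5 0 0 0 1; 50 0 18 0 0 0 1; 52 0 19 0 0 0 1; 54 0 20 0 0 0 1; 54 0 20 0 0 0 1")

```text
time_s: 8.55
eef_pos: [0.5236, -0.0157, 0.0361]
eef_rot: [-0.122, 0.701, 0.692, 0.124]
wrist_force: [-0.3, -0.5, 0.8]
opening: 0.001
grasp_force: 0.3
```

>>> carry_out(deltas="1 0 0.3 0 0 0 1; 2 0 0.7 0 0 0 1; 3 0 1 0 0 0 1; 4 0 1.4 0 0 0 1; 4 0 1.4 0 0 0 1")

```text
time_s: 9.18
eef_pos: [0.5236, -0.0116, 0.0361]
eef_rot: [-0.122, 0.701, 0.692, 0.124]
wrist_force: [1.3, -1.2, 0.7]
opening: -0.0
grasp_force: 0.7
```

>>> carry_out(deltas="1 0 0.3 0 0 0 1; 2 0 0.7 0 0 0 1; 3 0 1 0 0 0 1; 4 0 1.4 0 0 0 1; 4 0 1.4 0 0 0 1")

```text
time_s: 9.8
eef_pos: [0.5238, -0.0102, 0.0362]
eef_rot: [-0.12, 0.701, 0.692, 0.122]
wrist_force: [-3.7, -12.2, 2.7]
opening: 0.002
grasp_force: 6.7
```

>>> carry_out(deltas="-19 0 -7 0 0 0 1; -26 0 -47 0 0 0 1; -36 0 -77 0 0 0 1; -46 45 -81 0 0 0 1; -56 95 -84 0 0 0 1; -56 143 -84 0 0 0 1; -56 143 -84 0 0 0 1; -66 143 -56 0 0 0 1; -77 143 -28 0 0 0 1; -77 143 -28 0 0 0 1; -77 143 -28 0 0 0 1")

```text
time_s: 11.18
eef_pos: [0.6653, -0.0914, 0.037]
eef_rot: [-0.122, 0.701, 0.692, 0.124]
wrist_force: [0.1, -0.2, 0.7]
opening: 0.002
grasp_force: 0.0
```

>>> carry_out(deltas="9 0 3 0 0 0 1; 16 0 6 0 0 0 1; 21 0 7.5 0 0 0 1; 26 0 9.5 0 0 0 1; 31 0 11 0 0 0 1; 36 0 13 0 0 0 1; 41 0 15 0 0 0 1; 46 0 17 0 0 0 1; 51 0 18.5 0 0 0 1; 56 0 20.5 0 0 0 1; 61 0 22 0 0 0 1; 65 0 24 0 0 0 1")

```text
time_s: 12.68
eef_pos: [0.6662, -0.0215, 0.0358]
eef_rot: [-0.122, 0.701, 0.692, 0.124]
wrist_force: [1.2, -1.8, 1.1]
opening: -0.002
grasp_force: 1.1
```

>>> carry_out(deltas="2 0 0.7 0 0 0 1; 4 0 1.4 0 0 0 1; 6 0 2.1 0 0 0 1; 7 0 2.5 0 0 0 1; 8 0 2.9 0 0 0 1; 9 0 3.2 0 0 0 1; 9 0 3.2 0 0 0 1")

```text
time_s: 13.55
eef_pos: [0.6664, -0.0126, 0.0358]
eef_rot: [-0.122, 0.701, 0.692, 0.124]
wrist_force: [-0.9, -2.3, 0.4]
opening: -0.001
grasp_force: 1.6
```

>>> carry_out(deltas="1 0 0.3 0 0 0 1; 2 0 0.7 0 0 0 1; 3 0 1 0 0 0 1; 4 0 1.4 0 0 0 1; 4 0 1.4 0 0 0 1")

```text
time_s: 14.18
eef_pos: [0.6665, -0.0122, 0.0359]
eef_rot: [-0.12, 0.701, 0.692, 0.122]
wrist_force: [-4.1, -15.5, 1.5]
opening: -0.001
grasp_force: 7.9
```

>>> carry_out(deltas="-23 0 -9 0 0 0 1; -6 0 -56 0 0 0 1; 11 0 -103 0 0 0 1; 28 0 -150 0 0 0 1; 45 0 -196 0 0 0 1; 62 -20 -243 0 -0.1 0 1; 79 -40 -290 0 -0.2 0 1; 97 -60 -337 0 -0.3 0 1; 110 -66 -375 0 -0.35 0 1; 110 -66 -375 0 -0.35 0 1; 110 -66 -375 0 -0.35 0 1")

```text
time_s: 15.55
eef_pos: [0.5999, -0.0325, 0.4249]
eef_rot: [-0.001, 0.712, 0.703, -0.0]
wrist_force: [0.5, 0.0, -0.4]
opening: 0.0
grasp_force: 0.0
```

Run:
```python
import cv2
from bench import vision,sensors
o=sensors.get_obs();print(o["eef_pos"],o["eef_rot"],o["q"].round(3))
import numpy as np
a=vision.camera("scene")[110:310,150:350];b=vision.camera("side")[80:280,160:360]
cv2.imwrite("pics/both4.png",cv2.resize(np.hstack([a,b]),(800,400),interpolation=cv2.INTER_CUBIC))
```

```text
[ 0.59993815 -0.03247166  0.42487262] [-9.92410889e-04  7.11606722e-01  7.02577317e-01 -5.43848484e-05] [-2.520e-01  1.560e-01  1.255e+00  1.000e-03  1.732e+00 -2.390e-01]
```

View pics/both4.png

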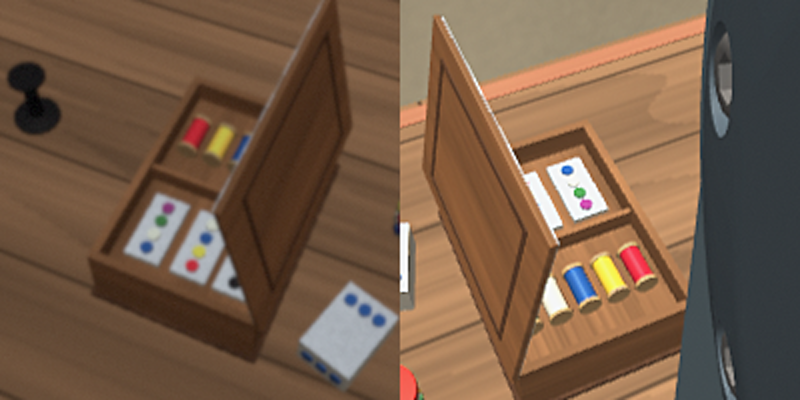

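>>> carry_out(deltas="50 0 0 0 0 0 1; 100 0 0 0 0 0 1; 150 0 0 0 0 0 1; 200 0 0 0 0 0 1; 250 0 0 0 0 0 1; 287 3 0 0 0 0 1; 287 3 30 0 0 0 1; 287 3 75 0 0 0 1; 287 3 120 0 0 0 1; 287 3 143 0 0 0 1; 287 3 143 0 0 0 1")

```text
time_s: 17.02
eef_pos: [0.6052, 0.2535, 0.2783]
eef_rot: [-0.002, 0.712, 0.702, -0.003]
wrist_force: [1.0, 0.3, 0.2]
opening: 0.001
grasp_force: 0.0
```

Run:
```python
import numpy as np
for k,t in enumerate(np.r_[np.arange(1.45,0,-.045),0,-.01]):
    y=.217-.185*np.cos(t)+.01*np.sin(t)+.011; z=.098+.185*np.sin(t)+.01*np.cos(t)
    print(k,round(t,3),"tx %.0f tz %.0f"%((y-.2535)*1e3,(.2795-z)*1e3))
```

```text
0 1.45 tx -38 tz -3
1 1.405 tx -46 tz -3
2 1.36 tx -54 tz -1
3 1.315 tx -63 tz -0
4 1.27 tx -71 tz 2
5 1.225 tx -79 tz 4
6 1.18 tx -87 tz 7
7 1.135 tx -95 tz 10
8 1.09 tx -102 tz 13
9 1.045 tx -110 tz 16
10 1.0 tx -117 tz 20
11 0.955 tx -124 tz 25
12 0.91 tx -131 tz 29
13 0.865 tx -138 tz 34
14 0.82 tx -144 tz 39
15 0.775 tx -151 tz 45
16 0.73 tx -157 tz 51
17 0.685 tx -162 tz 57
18 0.64 tx -168 tz 63
19 0.595 tx -173 tz 70
20 0.55 tx -178 tz 76
21 0.505 tx -183 tz 83
22 0.46 tx -187 tz 90
23 0.415 tx -191 tz 98
24 0.37 tx -194 tz 105
25 0.325 tx -198 tz 113
26 0.28 tx -201 tz 121
27 0.235 tx -203 tz 129
28 0.19 tx -205 tz 137
29 0.145 tx -207 tz 145
30 0.1 tx -209 tz 153
31 0.055 tx -210 tz 161
32 0.01 tx -210 tz 170
33 0.0 tx -211 tz 172
34 -0.01 tx -211 tz 173
```

>>> carry_out(deltas="-20 0 0 0 0 0 1; -38 0 -3 0 0 0 1; -46 0 -3 0 0 0 1; -54 0 -1 0 0 0 1; -63 0 0 0 0 0 1; -71 0 2 0 0 0 1; -79 0 4 0 0 0 1; -87 0 7 0 0 0 1; -95 0 10 0 0 0 1; -102 0 13 0 0 0 1; -110 0 16 0 0 0 1; -117 0 20 0 0 0 1")

```text
time_s: 18.52
eef_pos: [0.6054, 0.1367, 0.2625]
eef_rot: [0.0, 0.712, 0.702, -0.0]
wrist_force: [-0.1, 0.7, 2.6]
opening: -0.0
grasp_force: 1.2
```

Run:
```python
import cv2
from bench import vision,sensors
o=sensors.get_obs();print(o["eef_pos"],o["wrist_force"],o["torque"])
import numpy as np
a=vision.camera("scene")[90:310,150:370];b=vision.camera("side")[60:280,140:360]
cv2.imwrite("pics/both5.png",cv2.resize(np.hstack([a,b]),(800,400),interpolation=cv2.INTER_CUBIC))
```

```text
[0.60544405 0.13671656 0.26253612] [-0.1354811   0.654713    2.59837297] [ 0.14302446 -0.07903978  0.01074225]
```

View pics/both5.png

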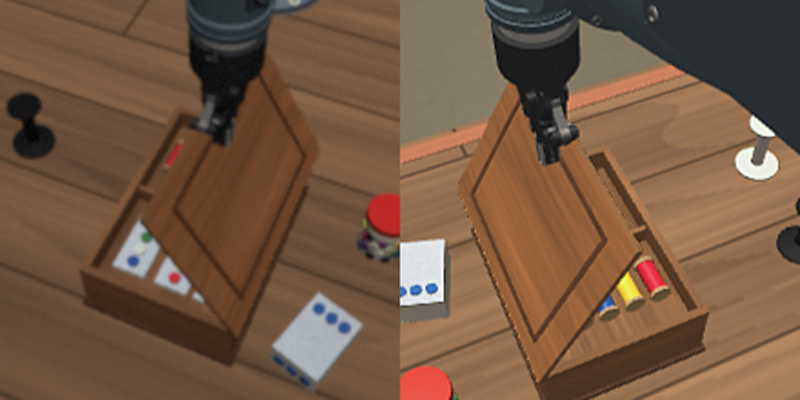

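>>> carry_out(deltas="-7 0 5 0 0 0 1; -14 0 9 0 0 0 1; -21 0 14 0 0 0 1; -27 0 19 0 0 0 1; -34 0 25 0 0 0 1; -40 0 31 0 0 0 1; -45 0 37 0 0 0 1; -51 0 43 0 0 0 1; -56 0 50 0 0 0 1; -61 0 56 0 0 0 1; -66 0 63 0 0 0 1; -70 0 70 0 0 0 1")

```text
time_s: 20.12
eef_pos: [0.6044, 0.067, 0.1924]
eef_rot: [0.0, 0.712, 0.702, -0.0]
wrist_force: [1.2, 0.6, 0.9]
opening: 0.003
grasp_force: 0.7
```

>>> carry_out(deltas="-4 0 8 0 0 0 1; -7 0 15 0 0 0 1; -11 0 23 0 0 0 1; -14 0 31 0 0 0 1; -16 0 38 0 0 0 1; -18 0 45 0 0 0 1; -20 0 51 0 0 0 1; -22 0 57 0 0 0 1; -22 0 62 0 0 0 1; -22 0 66 0 0 0 1; -22 0 69 0 0 0 1; -22 0 72 0 0 0 1")

```text
time_s: 21.62
eef_pos: [0.6043, 0.0453, 0.1208]
eef_rot: [0.0, 0.712, 0.703, 0.0]
wrist_force: [-0.1, -0.5, 1.7]
opening: -0.005
grasp_force: 0.5
```

Commanded z about 0.120; close the last 12 mm slowly.

>>> carry_out(deltas="0 0 2 0 0 0 1; 0 0 4 0 0 0 1; 0 0 6 0 0 0 1; 0 0 8 0 0 0 1; 0 0 9.5 0 0 0 1; 0 0 11 0 0 0 1; 0 0 12 0 0 0 1; 0 0 12 0 0 0 1")

```text
time_s: 22.62
eef_pos: [0.604, 0.0455, 0.1087]
eef_rot: [-0.0, 0.712, 0.702, -0.0]
wrist_force: [0.6, -0.8, -0.1]
opening: -0.001
grasp_force: 0.1
```

>>> carry_out(deltas="0 0 1 0 0 0 1; 0 0 2 0 0 0 1; 0 0 2.5 0 0 0 1; 0 0 2.5 0 0 0 1")

```text
time_s: 23.12
eef_pos: [0.6041, 0.0455, 0.108]
eef_rot: [-0.0, 0.712, 0.703, -0.0]
wrist_force: [-5.9, 0.2, 10.9]
opening: -0.002
grasp_force: 5.9
```

>>> carry_out(deltas="0 0 -20 0 0 0 1; 0 0 -60 0 0 0 1; 0 0 -110 0 0 0 1; 0 -40 -160 0 0 0 1; 0 -90 -200 0 0 0 1; 0 -140 -200 0 0 0 1; 40 -180 -200 0 0 0 1; 90 -210 -200 0 0 0 1; 140 -240 -200 0 0 0 1; 190 -260 -200 0 0 0 1; 190 -260 -200 0 0 0 1")

```text
time_s: 24.5
eef_pos: [0.3449, 0.2416, 0.3075]
eef_rot: [-0.0, 0.709, 0.705, 0.001]
wrist_force: [0.4, -0.1, 0.5]
opening: 0.003
grasp_force: 0.0
```

Run:
```python
import cv2
from bench import vision,sensors
o=sensors.get_obs();print(o["eef_pos"],o["wrist_force"])
import numpy as np
a=vision.camera("scene")[110:330,100:370];b=vision.camera("side")[80:300,120:390]
cv2.imwrite("pics/both6.png",cv2.resize(np.hstack([a,b]),(800,326),interpolation=cv2.INTER_CUBIC))
```

```text
[0.34493277 0.24160285 0.3074612 ] [ 0.35051036 -0.10138337  0.54780594]
```

View pics/both6.png

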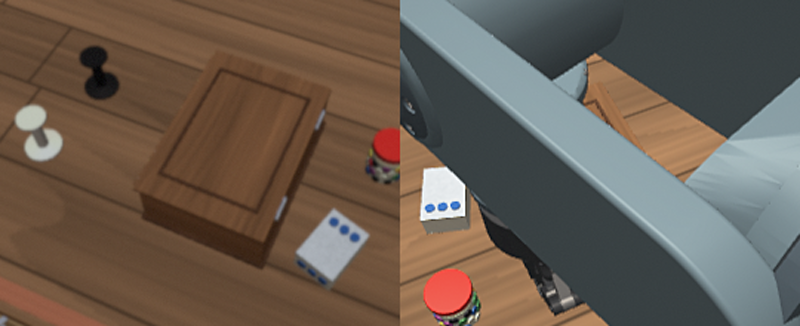

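The scene view shows the lid flat on the chest, no drawers sticking out, and the reels, carton and jar where they were.

```bash
python3 -c "
from bench import ctrl
print(ctrl.hand_in())"
```

```text
the job is handed in; nothing more can be done
None
```

I pushed both drawers fully home and then the lid shut, each until it met its stop, and the last picture shows the jar, reels and carton still standing in place; on my first push at the left drawer the gripper seems to have touched the chest's front or rim (up to about 26 N at the wrist), so I backed off and redid it with the fingers turned, and I've handed the job in at about 25 s.

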